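Load the toy garage lift and hold it level with the road

TASK

Load the toy garage lift: set the larger grey car case squarely on the tin that stands on the lift's deck, and then the smaller grey case squarely on top of that, each with its long side along the tin's. Then press the lift's spring lever down with the gripper until the deck is level with the top of the road tile beside it, and finish while still pressing, holding it there with the column standing and touching nothing but the lever. Leave the two toy cars and the petrol pump where they are.

Things in the scene. Friction and masses are not known exactly. Their poses are not given: they have to be found in the camera images.
- lift: the fixed toy lift on a wooden base; origin on the table under the centre of the deck, x from the deck towards the road tile, y away from the lever, z up. Base plate 150 x 290 x 10 mm (x -75 to 75, y -220 to 70 mm). The road landing is a block 125 x 110 mm, x 72 to 197 mm, y -55 to 55 mm, its grey silicone road tile on top at 55 mm above the table. The lever stands at y = -180 mm
- deck_top (a point): centre of the top face of the lift's deck, a level white plastic plate 130 (x) x 100 (y) x 8 mm; 34 mm above the table at rest. The deck rises straight up when the lever is pressed and sinks when it is let go
- deck (a joint): height of the deck above its rest position in m: 0 at rest, 0.021 when level with the road tile's top, 0.042 at the upper stop. It is 0.06 m per radian of lever turn
- road_edge (a point): on the top face of the road tile, middle of the tile, 5 mm in from its edge next to the deck; 55 mm above the table; fixed to the lift
- lever: the white plastic lever; origin on its hinge pin, 75 mm above the table at (60, -180) mm in the lift's frame, its frame parallel to the lift's at rest. The arm runs from the hinge towards the lift's -x, rising 0.35 rad at rest; pressed down it turns about the lift's y: level when the deck is level with the road, 0.35 rad below level at its stop (0.70 rad in all). A spring returns it to rest: 4 N at the pad to start it, 7.5 N when level, and up to 4 N more for the loaded deck
- pad (a point): centre of the upper face of the lever's flat pad, 40 (along the lever) x 44 mm (along the lift's y) and 10 mm thick, 100 mm from the hinge; 114 mm above the table at rest, 80 mm with the lever level; the place to press
- tin: closed aluminium tin, 100 (x) x 64 (y) x 40 mm high, loose on the deck, long side about along the lift's x; origin at the centre of its underside
- wide_case: larger closed grey plastic case, 92 (x) x 56 (y) x 36 mm high, 0.10 to 0.19 kg, on the table; origin at the centre of its underside
- small_case: smaller closed grey plastic case, 72 (x) x 46 (y) x 30 mm high, 0.06 to 0.12 kg, on the table; origin at the centre of its underside
- racer: green die-cast racing car, 74 x 34 x 28 mm, parked on the road tile; origin at the centre of its underside; to be left alone
- police_car: white plastic police car, 74 x 34 x 32 mm, on the table; origin at the centre of its underside; to be left alone
- petrol_pump: red plastic toy petrol pump, 46 x 56 x 90 mm high, on the table; origin at the centre of its underside; to be left alone
There are look-alikes about, which are no part of the job. What is shaped like the wide_case but pink or yellow is not meant.

How it is judged:
On the way, in this order (a step that is already met when the one before it is completed fails the run):
1. the larger case rests squarely on the tin, let go, the lift still down (z of tin in the frame of deck_top between -0.003 and 0.004 m and horizontal distance between tin and deck_top below 0.025 m and angle between each of tin, wide_case's own z axis and vertical below 0.06 rad and contact force between each of the arm, the fingers and tin below 0.2 N and z of wide_case in the frame of tin between 0.036 and 0.044 m and x of wide_case in the frame of tin between -0.01 and 0.01 m and y of wide_case in the frame of tin between -0.01 and 0.01 m and angle between the x axis of wide_case and the x axis of tin, either way round below 0.16 rad and contact force between each of the arm, the fingers and wide_case below 0.2 N and value of joint deck below 0.004 m), for 0.2 s.
2. the smaller case rests squarely on the larger one, let go, the lift still down (all of step 1 and z of small_case in the frame of wide_case between 0.032 and 0.04 m and x of small_case in the frame of wide_case between -0.01 and 0.01 m and y of small_case in the frame of wide_case between -0.01 and 0.01 m and angle between the x axis of small_case and the x axis of wide_case, either way round below 0.16 rad and angle between small_case's own z axis and vertical below 0.06 rad and contact force between each of the arm, the fingers and small_case below 0.2 N), for 0.2 s.
3. the lever is pressed so that the loaded deck is level with the road tile (z of tin in the frame of deck_top between -0.003 and 0.004 m and horizontal distance between tin and deck_top below 0.025 m and angle between each of tin, wide_case, small_case's own z axis and vertical below 0.06 rad and contact force between each of the arm, the fingers and tin below 0.2 N and z of wide_case in the frame of tin between 0.036 and 0.044 m and x of wide_case in the frame of tin between -0.01 and 0.01 m and y of wide_case in the frame of tin between -0.01 and 0.01 m and angle between the x axis of wide_case and the x axis of tin, either way round below 0.16 rad and contact force between each of the arm, the fingers and wide_case below 0.2 N and z of small_case in the frame of wide_case between 0.032 and 0.04 m and x of small_case in the frame of wide_case between -0.01 and 0.01 m and y of small_case in the frame of wide_case between -0.01 and 0.01 m and angle between the x axis of small_case and the x axis of wide_case, either way round below 0.16 rad and contact force between each of the arm, the fingers and small_case below 0.2 N and value of joint deck between 0.017 and 0.025 m and contact force between any of the fingers, the arm and lever above 2 N), for 0.2 s.
At the end, for the whole second after the job is handed in: Lever still pressed (over 2 N), deck still and within 4 mm of level with the road tile; tin on the deck within 25 mm of its centre, each case within 10 mm (x, y) of the centre of the one below, within 0.16 rad of square, upright; the robot touches none of the three (all of step 3 and linear speed of small_case below 0.02 m/s); the arm keeps its last pose, push and grip.
It fails at once if the racer was disturbed (moved over 20 mm) (distance of racer from where it was at the start of the episode above 0.02 m).
It fails at once if the police car was disturbed (moved over 20 mm) (distance of police_car from where it was at the start of the episode above 0.02 m).
It fails at once if the petrol pump was disturbed (moved over 20 mm) (distance of petrol_pump from where it was at the start of the episode above 0.02 m).
It also fails if it takes over 61 s, if anything falls off the work surface, if the arm or the gripper's body presses on something with over 40 N, if the wrist force passes 120 N, or if a joint passes its speed limit or range.

ROBOT

A 6-joint arm with a two-finger parallel gripper is mounted at the origin on the work surface. World frame = base frame: x ahead of the robot, y to its left, z up, the work surface at z = 0. Lengths are in m, angles in rad, forces in N, time in s.
With the tool pointing down it reaches from about 0.375 to 0.9 m from the base axis. Payload 3.1 kg.
Tool frame: the origin (TCP) lies on the centre line of the jaws, within the pads' length; the fingertips stand 11 mm ahead of it and the grasp point (between the pads) lies 8 mm behind it; x points along the fingers, y is the direction in which the jaws open and shut, and the axes are right-handed (so a half turn about x gives the same grasp; the last joint's range is limited). The gripper opens to 87 mm and grips with 3 to 60 N. Pads are 19 mm wide; open, the fingers measure 117 mm over their backs; the gripper's body (75 mm by 190 mm) begins 51 mm behind the grasp point.
Start: joints at [1.056, 0.527, 1.433, -0, 1.181, -0.178], TCP at [0.207, 0.59, 0.234] pointing down, gripper open.
Joint ranges: [-3.08, 3.08], [-0.75, 2.2], [0.22, 2.44], [-1.43, 4.57], [0, 2.65], [-2.85, 2.85]. Speed limits (rad/s): [2.79, 2.79, 3.14, 3.14, 3.14, 3.14].

INTERFACE

Orientations are given as a unit quaternion [x, y, z, w].
In Python, from rig import robot, camera, camera_info gives the robot as it stands.
- The arm moves only by the shell command python3 -m inch 'ROWS' [FORCE]. ROWS is JSON, a list that holds one entry, the list of rows, each a list of 5 numbers: the shift along the tool's x, y, z in cm, then the turn about the tool's x in rad, then the opening, from 0 (shut) to 1 (fully open). A call has 1 to 8 rows; each row shifts and turns the pose as measured when the row begins, along the tool's axes as they then stand; what a row does not reach is not made up. A row lasts 1/12 s, in which the tool goes at most 41.7 mm and 7.16 degrees, less where a joint would pass 70% of its speed; a pose out of reach is approached as far as the arm can. A call with a gripper value outside its range is refused whole. The fingers move at their own pace and stop on an object; FORCE is the grip in N (left out, the last holds). Time passes only in rows, so rows that do not move let the fingers close. It gives the time, the measured TCP pose, the force and the opening at its end, in the units of the state.
- robot.get_obs(): the state, without advancing time (a new reading comes with each control period).
- camera(name): name is "side" or "top"; returns the picture (384x512x3 uint8, red, green, blue); there is no depth.
- camera_info(name): a dict with "camera_matrix" (3x3 intrinsics, pixels), "dist" ([k1, k2, p1, p2, k3] as OpenCV has them; the pictures are not rectified), "rvec" (rotation vector, rad) and "tvec" (3), from world to camera coordinates, as OpenCV has them. Camera axes: x right, y down, z forward; pixel columns grow to the right and rows downward; lengths in m; the calibration is good to about 2 mm. A picture is of the moment at which its call begins. camera_info takes no time and is no camera call.
- robot.hand_in(): hands the job in, once; it reports no verdict.
The state is a dict: "time": time; "q": joint angles; "joint_velocities": joint speeds; "joint_torque": joint torques, N m; "position": TCP position; "tool_rot": TCP orientation; "ft_force": force on the tool from outside, world axes, zero at the start; "moment": the same for the moment, N m; "grip_width": finger opening in m.
Only numpy, scipy, OpenCV 4.12 (cv2) and the standard library are available. Lean on these libraries where they do the work, as an engineer would, in place of code of your own. Each camera call takes 0.05 s, during which the arm holds its last target. There are 200 camera calls.

## Working session

There is one attempt and no reset: what is moved stays moved. The work goes in short steps, Python scripts to look and compute and a shell command to move; the robot and the scene stay as the last step left them, time stands still between calls to the robot, and variables do not carry over. Pictures are saved under pics/ and viewed, about 8 in all and at most 12, crops included, and the job is handed in when it is done.

```bash
ls; mkdir -p pics; python3 - <<'E'
from rig import robot,camera,camera_info
import cv2,numpy as np
for n in("side","top"):
    im=camera(n); cv2.imwrite(f"pics/{n}0.png",cv2.cvtColor(im,cv2.COLOR_RGB2BGR))
    print(n,camera_info(n))
print(robot.get_obs())
E
```

```text
pics
side {'camera_matrix': array([[458.86010815,   0.        , 251.57825983],
       [  0.        , 458.86010815, 197.41645221],
       [  0.        ,   0.        ,   1.        ]]), 'dist': array([-0.06856606,  0.        ,  0.        ,  0.        ,  0.        ]), 'rvec': array([ 2.29478324, -0.68257618,  0.26117145]), 'tvec': array([-0.48526425,  0.24675396,  1.0647562 ])}
top {'camera_matrix': array([[409.95261541,   0.        , 264.98538119],
       [  0.        , 409.95261541, 186.60836298],
       [  0.        ,   0.        ,   1.        ]]), 'dist': array([-0.05682459,  0.        ,  0.        ,  0.        ,  0.        ]), 'rvec': array([ 2.20842066, -2.1656259 ,  0.09657331]), 'tvec': array([-0.07473321,  0.5519115 ,  1.01933603])}
{'time': 0.1, 'q': array([ 1.05550963e+00,  5.28383940e-01,  1.43372763e+00, -1.45130631e-05,
        1.18143532e+00, -1.78493273e-01]), 'joint_velocities': array([ 0.00079561, -0.00167014, -0.00034379, -0.00012966, -0.00127474,
       -0.00157303]), 'joint_torque': array([-4.06849231e-04, -4.40987027e+01, -1.77150929e+01,  6.34813774e-02,
        5.32367360e-02, -4.11276721e-05]), 'position': array([0.20619827, 0.58934458, 0.23267769]), 'tool_rot': array([ 0.11785911,  0.69733501, -0.11916188,  0.69687414]), 'ft_force': array([ 0.37764009, -0.74853225,  0.26345908]), 'moment': array([-0.0011792 ,  0.00017331, -0.00807163]), 'grip_width': 0.08688334867316344}
```

View pics/side0.png

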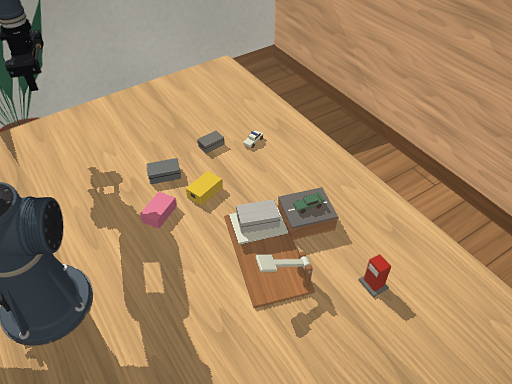

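View pics/top0.png

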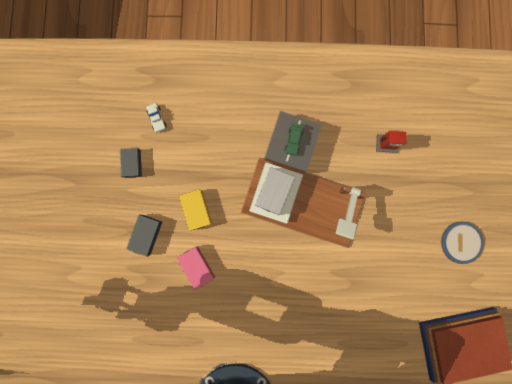

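Grey candidates: wide_case at top (144,235) / side (163,170), and small_case at top (131,162) / side (210,142). The pink (195,267) and yellow (195,210) boxes are look-alikes. I'll confirm in an enlarged crop.

```bash
cat > h.py <<'E'
from rig import robot,camera,camera_info
import cv2,numpy as np
from scipy.spatial.transform import Rotation as R
def cam(n):
    c=camera_info(n); return c["camera_matrix"],c["dist"],R.from_rotvec(c["rvec"]).as_matrix(),c["tvec"]
def rays(n,uv):
    K,D,Rm,t=cam(n); p=cv2.undistortPoints(np.array(uv,float).reshape(-1,1,2),K,D)[:,0]
    return -Rm.T@t, np.c_[p,np.ones(len(p))]@Rm
def plane(n,uv,z):
    o,d=rays(n,uv); return o+d*((z-o[2])/d[:,2])[:,None]
def tri(uvt,uvs):
    o1,d1=rays("top",uvt); o2,d2=rays("side",uvs); out=[]
    for a,b in zip(d1,d2):
        s=np.linalg.lstsq(np.c_[a,-b],o2-o1,rcond=None)[0]
        p,q=o1+a*s[0],o2+b*s[1]; out.append(np.r_[(p+q)/2,np.linalg.norm(p-q)])
    return np.array(out)
def proj(n,P):
    c=camera_info(n); return cv2.projectPoints(np.array(P,float).reshape(-1,3),c["rvec"],c["tvec"],c["camera_matrix"],c["dist"])[0][:,0]
def snap(n,f):
    im=cv2.cvtColor(camera(n),cv2.COLOR_RGB2BGR); cv2.imwrite(f,im); return im
def crop(im,x,y,w,h,k): return cv2.resize(im[y:y+h,x:x+w],None,fx=k,fy=k,interpolation=cv2.INTER_CUBIC)
E
python3 - <<'E'
from h import *
t=cv2.imread("pics/top0.png");s=cv2.imread("pics/side0.png")
a=np.hstack([crop(t,110,140,64,120,5)[:,:],crop(s,140,120,96,72,5)[:,:][:360].copy() if 0 else cv2.copyMakeBorder(crop(s,140,120,90,70,5),0,250,0,0,0)])
cv2.imwrite("pics/c1.png",a);print(a.shape)
b=np.hstack([crop(t,240,150,130,100,3),crop(s,220,190,130,100,3)])
cv2.imwrite("pics/c2.png",b);print(b.shape)
E
```

```text
(600, 770, 3)
(300, 780, 3)
```

View pics/c1.png

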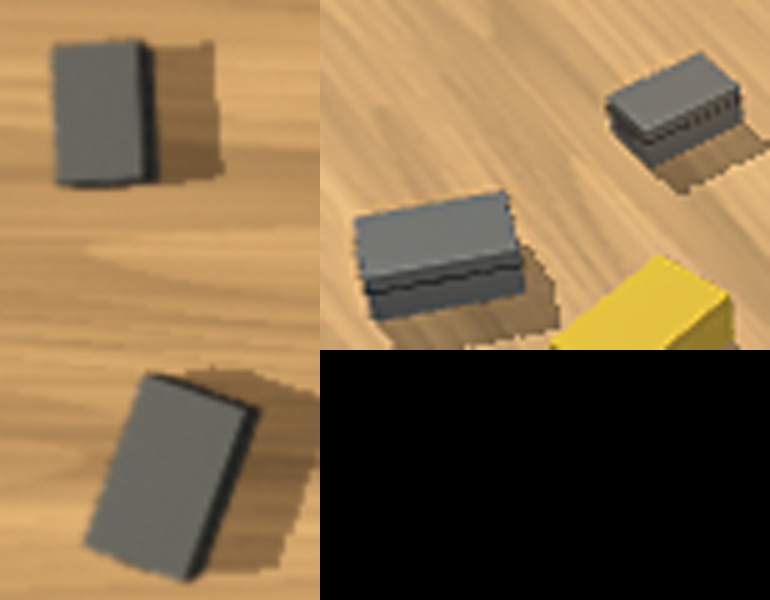

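View pics/c2.png

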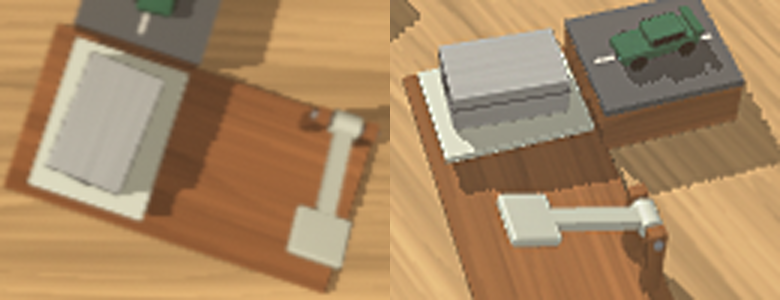

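Crop 1 confirms the two grey closed cases; the one at top (144,235) is the larger. In crop 2 the tin's top face spans about (255,167) to (295,180), with the lever and its pad at about (347,228).

```bash
cat > m.py <<'E'
from h import *
f=lambda p,ox,oy,k,x0=0:[(ox+(x-x0)/k-.5*0,oy+y/k) for x,y in p]
O={
"wide":(f([(147,374),(247,409),(190,580),(85,544)],110,140,5),f([(355,218),(507,192),(522,256),(367,280)],140,120,5,320),.036),
"small":(f([(53,45),(138,41),(145,182),(57,184)],110,140,5),f([(608,104),(700,53),(740,90),(648,132)],140,120,5,320),.030),
"tin":(f([(90,52),(165,80),(120,193),(46,165)],240,150,3),f([(438,48),(556,30),(572,92),(452,110)],220,190,3,390),.074),
"pad":(f([(302,205),(350,213),(343,267),(287,252)],240,150,3),f([(497,197),(548,195),(560,241),(508,245)],220,190,3,390),.114),
"deck":(f([(78,38),(189,72),(143,219),(28,183)],240,150,3),None,.034)}
if __name__=="__main__":
  for k,(t,s,z) in O.items():
    P=plane("top",t,z); print(k,"top-plane c",P.mean(0).round(4))
    e=[P[(i+1)%4]-P[i] for i in range(4)]
    print("  sides",[round(float(np.linalg.norm(v)),4) for v in e],"ang",[round(float(np.degrees(np.arctan2(v[1],v[0])))%180,1) for v in e])
    if s:
        print("  tri centre",tri([np.mean(t,0)],[np.mean(s,0)]).round(4)); Q=plane("side",s,z); print("  side c",Q.mean(0).round(4),Q[:,:2].round(3).tolist())
E
python3 m.py; python3 -c "
from h import *
o=robot.get_obs();print(R.from_quat(o['tool_rot']).as_matrix().round(4))"
```

```text
wide top-plane c [0.4246 0.2363 0.036 ]
  sides [0.0534, 0.0889, 0.0557, 0.0894] ang [72.2, 163.4, 72.8, 161.9]
  tri centre [[0.4248 0.2368 0.033  0.001 ]]
  side c [0.4245 0.2336 0.036 ] [[0.39, 0.275], [0.475, 0.246], [0.458, 0.191], [0.374, 0.222]]
small top-plane c [0.607  0.2808 0.03  ]
  sides [0.0437, 0.0723, 0.0449, 0.0713] ang [93.7, 5.4, 92.4, 4.4]
  tri centre [[0.6078 0.2817 0.0261 0.0011]]
  side c [0.6065 0.2773 0.03  ] [[0.567, 0.292], [0.641, 0.305], [0.643, 0.258], [0.575, 0.254]]
tin top-plane c [ 0.5397 -0.088   0.074 ]
  sides [0.0646, 0.098, 0.0633, 0.0978] ang [70.6, 159.2, 70.4, 159.9]
  tri centre [[ 0.5407 -0.0886  0.0642  0.0012]]
  side c [ 0.537  -0.0956  0.074 ] [[0.503, -0.044], [0.599, -0.082], [0.569, -0.147], [0.476, -0.109]]
pad top-plane c [ 0.4539 -0.2537  0.114 ]
  sides [0.0377, 0.0418, 0.0447, 0.038] ang [81.6, 172.8, 76.0, 162.6]
  tri centre [[ 0.4533 -0.2544  0.1093  0.0012]]
  side c [ 0.4509 -0.2566  0.114 ] [[0.443, -0.227], [0.475, -0.247], [0.459, -0.285], [0.426, -0.267]]
deck top-plane c [ 0.538 -0.093  0.034]
  sides [0.0975, 0.1291, 0.1003, 0.1286] ang [74.0, 163.4, 73.7, 162.2]
[[-1.000e-03  3.305e-01  9.438e-01]
 [-1.700e-03  9.438e-01 -3.305e-01]
 [-1.000e+00 -1.900e-03 -3.000e-04]]
```

```bash
cat > go.py <<'E'
import sys
from h import *
# target x y z, yaw of jaws axis (deg, mod 180)
x,y,z,w=map(float,sys.argv[1:5]); o=robot.get_obs(); M=R.from_quat(o["tool_rot"]).as_matrix()
d=M.T@(np.array([x,y,z])-o["position"]); yaw=np.degrees(np.arctan2(M[1,1],M[0,1]))
print("tool cm",(100*d).round(2),"turn",round(float(np.radians((yaw-w+90)%180-90)),3),"pos",o["position"].round(4),"yaw",yaw.round(2),"down",M[:,0].round(3),"f",o["ft_force"].round(1),"g",o["grip_width"].round(4),"t",o["time"],"q6",o["q"][5].round(2))
E
python3 go.py 0.4246 0.2358 0.12 72.5
python3 -m inch '[[[0,-2.6,3.2,0,1],[0,-2.6,3.2,0,1],[0,-2.6,3.2,0,1],[0,-2.6,3.2,0,1],[0,-2.6,3.2,0,1],[0,-2.6,3.2,0,1],[0,-2.6,3.2,0,1],[0,-2.6,3.2,0,1]]]'
python3 go.py 0.4246 0.2358 0.12 72.5
```

```text
time: 0.77
position: [0.3778, 0.3091, 0.2285]
tool_rot: [0.113, 0.7, -0.113, 0.697]
ft_force: [0.9, -0.5, 0.3]
grip_width: 0.0869Traceback (most recent call last):
  File "go.py", line 6, in <module>
    print("tool cm",(100*d).round(2),"turn",round(float(np.radians((yaw-w+90)%180-90)),3),"pos",o["position"].round(4),"yaw",yaw.round(2),"down",M[:,0].round(3),"f",o["ft_force"].round(1),"g",o["grip_width"].round(4),"t",o["time"],"q6",o["q"][5].round(2))
                                                                                                                                                                                                ^^^^^^^^^^^^^^^^^^^^^
AttributeError: 'float' object has no attribute 'round'
Traceback (most recent call last):
  File "go.py", line 6, in <module>
    print("tool cm",(100*d).round(2),"turn",round(float(np.radians((yaw-w+90)%180-90)),3),"pos",o["position"].round(4),"yaw",yaw.round(2),"down",M[:,0].round(3),"f",o["ft_force"].round(1),"g",o["grip_width"].round(4),"t",o["time"],"q6",o["q"][5].round(2))
                                                                                                                                                                                                ^^^^^^^^^^^^^^^^^^^^^
AttributeError: 'float' object has no attribute 'round'
```

```bash
sed -i 's/o\["grip_width"\].round(4)/round(float(o["grip_width"]),4)/' go.py
python3 go.py 0.4246 0.2358 0.10 72.5
python3 -m inch '[[[2,-0.8,1,-0.03,1],[2,-2.4,2,0,1],[3,-2,2,0,1],[3,-1,1.5,0,1],[1,0,0,0,1]]]'
python3 go.py 0.4246 0.2358 0.10 72.5
```

```text
tool cm [12.83 -5.48  6.81] turn -0.015 pos [0.3778 0.3091 0.2285] yaw 71.66 down [-0.004  0.001 -1.   ] f [ 0.9 -0.5  0.3] g 0.0869 t 0.7667 q6 -0.8
time: 1.18
position: [0.4324, 0.2223, 0.1187]
tool_rot: [0.107, 0.696, -0.103, 0.703]
ft_force: [0.6, -0.3, 1.1]
grip_width: 0.0871
tool cm [ 1.87  1.05 -1.16] turn 0.008 pos [0.4324 0.2223 0.1187] yaw 72.97 down [ 0.011  0.004 -1.   ] f [ 0.6 -0.3  1.1] g 0.0871 t 1.1833 q6 -1.03
```

```bash

python3 -m inch '[[[2,1,-1.2,0,1],[0,0,0,0,1]]]'
python3 go.py 0.4246 0.2358 0.018 72.5
```

```text
time: 1.35
position: [0.4237, 0.2328, 0.0951]
tool_rot: [0.108, 0.697, -0.106, 0.701]
ft_force: [-0.0, -0.3, 0.1]
grip_width: 0.0868
tool cm [ 7.71  0.28 -0.04] turn 0.002 pos [0.4237 0.2328 0.0951] yaw 72.62 down [ 0.006  0.003 -1.   ] f [-0.  -0.3  0.1] g 0.0868 t 1.35 q6 -1.0
```

```bash

python3 -m inch '[[[2.5,0.3,0,0,1],[2.5,0,0,0,1],[1.9,0,0,0,1],[0.5,0,0,0,1],[0,0,0,0,1]]]'
python3 go.py 0.4246 0.2358 0.018 72.5
python3 - <<'E'
from h import *
a=snap("top","pics/t1.png");b=snap("side","pics/s1.png")
cv2.imwrite("pics/c3.png",np.hstack([crop(a,90,180,130,110,3),crop(b,120,90,130,110,3)]))
E
```

```text
time: 1.77
position: [0.4284, 0.2364, 0.0202]
tool_rot: [0.107, 0.696, -0.104, 0.703]
ft_force: [-0.7, 0.3, -0.1]
grip_width: 0.0869
tool cm [ 0.22 -0.17 -0.34] turn 0.006 pos [0.4284 0.2364 0.0202] yaw 72.82 down [ 0.01   0.003 -1.   ] f [-0.7  0.3 -0.1] g 0.0869 t 1.7667 q6 -1.0
```

View pics/c3.png

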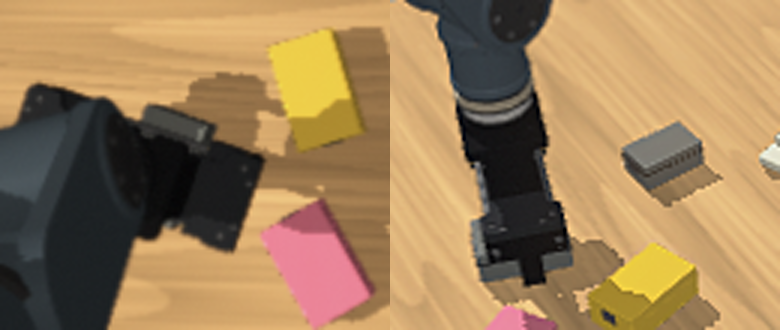

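The gripper is at the wide case (crop 3: clear of yellow and pink). I'll trim the position and close.

```bash

python3 -m inch '[[[0.2,-0.1,-0.3,0,1],[0,0,0,0,0.6],[0,0,0,0,0.4],[0,0,0,0,0.4],[0,0,0,0,0.4],[0,0,0,0,0.4],[0,0,0,0,0.4]]]' 20
python3 go.py 0.4246 0.2358 0.018 72.5
python3 -m inch '[[[0,0,0,0,0.4],[-1,0,0,0,0.4],[-3,0,0,0,0.4],[-4,0,0,0,0.4],[-4,0,0,0,0.4],[0,0,0,0,0.4]]]' 
python3 go.py 0.539 -0.0885 0.18 70
```

```text
time: 2.45
position: [0.4285, 0.2377, 0.0247]
tool_rot: [0.109, 0.692, -0.102, 0.707]
ft_force: [1.3, -0.2, -1.5]
grip_width: 0.0558
tool cm [ 0.66 -0.3  -0.33] turn 0.006 pos [0.4285 0.2377 0.0247] yaw 72.87 down [ 0.022  0.007 -1.   ] f [ 1.3 -0.2 -1.5] g 0.0558 t 2.45 q6 -0.99
time: 2.95
position: [0.4237, 0.2361, 0.1479]
tool_rot: [0.107, 0.695, -0.103, 0.703]
ft_force: [1.1, 0.3, -1.2]
grip_width: 0.0557
tool cm [ -3.19 -27.59  20.62] turn 0.05 pos [0.4237 0.2361 0.1479] yaw 72.85 down [ 0.013  0.004 -1.   ] f [ 1.1  0.3 -1.2] g 0.0557 t 2.95 q6 -0.99
```

```bash

python3 -m inch '[[[-0.5,-2,1.5,0,0.4],[-0.5,-3,2.2,0.05,0.4],[-0.5,-3,2.2,0,0.4],[-0.5,-3,2.2,0,0.4],[0,-3,2.2,0,0.4],[0,-3,2.2,0,0.4],[0,-3,2.2,0,0.4],[0,-3,2.2,0,0.4]]]'
python3 go.py 0.539 -0.0885 0.16 70
```

```text
time: 3.62
position: [0.5058, -0.0403, 0.1731]
tool_rot: [0.122, 0.691, -0.115, 0.703]
ft_force: [0.8, 0.3, -1.0]
grip_width: 0.0556
tool cm [ 1.33 -3.46  4.71] turn 0.012 pos [ 0.5058 -0.0403  0.1731] yaw 70.69 down [ 0.017  0.008 -1.   ] f [ 0.8  0.3 -1. ] g 0.0556 t 3.6167 q6 -1.55
```

```bash

python3 -m inch '[[[0.5,-2,2.5,0.01,0.4],[0.5,-1.2,1.8,0,0.4],[0,0,0.2,0,0.4],[0,0,0,0,0.4]]]'
python3 go.py 0.5418 -0.0895 0.1 70
python3 - <<'E'
from h import *
a=snap("top","pics/t2.png");b=snap("side","pics/s2.png")
cv2.imwrite("pics/c4.png",np.hstack([crop(a,225,130,100,110,4),crop(b,210,130,100,110,4)]))
E
```

```text
time: 3.95
position: [0.5398, -0.0968, 0.1626]
tool_rot: [0.129, 0.689, -0.123, 0.702]
ft_force: [0.6, -0.1, -2.1]
grip_width: 0.0558
tool cm [ 6.27  0.69 -0.17] turn -0.009 pos [ 0.5398 -0.0968  0.1626] yaw 69.49 down [ 0.02   0.005 -1.   ] f [ 0.6 -0.1 -2.1] g 0.0558 t 3.95 q6 -1.61
```

View pics/c4.png

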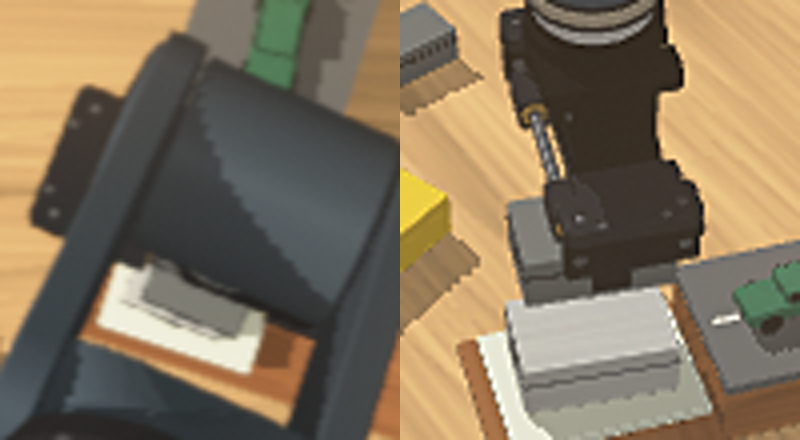

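```bash

python3 - <<'E'
from h import *
o=robot.get_obs(); M=R.from_quat(o["tool_rot"]).as_matrix()
for uv,z in(((242,205.75),.138),((237,181.2),.174),((239,195),.174)):
    print((100*M.T@(plane("side",[uv],z)[0]-o["position"])).round(2))
# compare: same corners of tin in the side view, z=.074
print(plane("side",[(210+505/4-100,130+305/4),(210+523/4-100,130+371/4)],.074).round(4))
# top view: end of case lower-left corners
for uv in((225+141/4,130+295/4),(225+233/4,130+335/4)):
    print((100*M.T@(plane("top",[uv],.174)[0]-o["position"])).round(2),(100*M.T@(plane("top",[uv],.138)[0]-o["position"])).round(2))
E
```

```text
[ 2.37 -2.55 -4.73]
[-1.18  2.26 -4.81]
[-1.24 -2.32 -5.25]
[[ 0.5031 -0.0452  0.074 ]
 [ 0.4833 -0.0985  0.074 ]]
[-1.18  2.78 -4.73] [ 2.43  2.79 -4.67]
[-1.24 -2.62 -4.92] [ 2.36 -2.84 -4.87]
```

```bash

python3 -m inch '[[[2,0.6,-0.1,-0.01,0.4],[2,0,0,0,0.4],[1,0,0,0,0.4],[0,0,0,0,0.4]]]'
python3 go.py 0.5414 -0.0904 0.0990 70
```

```text
time: 4.38
position: [0.5383, -0.0833, 0.113]
tool_rot: [0.123, 0.691, -0.116, 0.703]
ft_force: [-0.6, -0.4, -1.7]
grip_width: 0.0558
tool cm [ 1.4  -0.58  0.51] turn 0.009 pos [ 0.5383 -0.0833  0.113 ] yaw 70.52 down [ 0.018  0.006 -1.   ] f [-0.6 -0.4 -1.7] g 0.0558 t 4.3833 q6 -1.61
```

```bash

python3 -m inch '[[[0.6,-0.5,0.5,0.01,0.4],[0,0,0,0,0.4],[0,0,0,0,0.4]]]'
python3 go.py 0.5414 -0.0904 0.0990 70
```

```text
time: 4.63
position: [0.5407, -0.0877, 0.1074]
tool_rot: [0.126, 0.691, -0.119, 0.702]
ft_force: [0.7, 0.5, -1.4]
grip_width: 0.0562
tool cm [ 0.84 -0.24  0.15] turn 0.001 pos [ 0.5407 -0.0877  0.1074] yaw 70.08 down [ 0.016  0.007 -1.   ] f [ 0.7  0.5 -1.4] g 0.0562 t 4.6333 q6 -1.61
```

```bash

python3 -m inch '[[[0.4,-0.2,0.1,0,0.4],[0.2,-0.1,0,0,0.4],[0.1,0,0,0,0.4]]]'
python3 go.py 0.5414 -0.0904 0.0990 70
python3 -m inch '[[[0.2,0,0,0,0.4],[0.1,0,0,0,0.4]]]'
python3 go.py 0.5414 -0.0904 0.0990 70
```

```text
time: 4.88
position: [0.5422, -0.0917, 0.1018]
tool_rot: [0.125, 0.69, -0.119, 0.703]
ft_force: [0.0, 0.8, -1.1]
grip_width: 0.0558
tool cm [ 0.28  0.09 -0.12] turn 0.002 pos [ 0.5422 -0.0917  0.1018] yaw 70.09 down [ 0.02   0.006 -1.   ] f [ 0.   0.8 -1.1] g 0.0558 t 4.8833 q6 -1.61
time: 5.05
position: [0.5426, -0.0922, 0.099]
tool_rot: [0.126, 0.689, -0.119, 0.703]
ft_force: [0.4, 0.4, -1.3]
grip_width: 0.0561
tool cm [-0.    0.13 -0.17] turn 0.001 pos [ 0.5426 -0.0922  0.099 ] yaw 70.05 down [ 0.021  0.005 -1.   ] f [ 0.4  0.4 -1.3] g 0.0561 t 5.05 q6 -1.61
```

```bash

for i in 1 2 3; do python3 -m inch '[[[0.15,0.03,-0.03,0,0.4],[0,0,0,0,0.4]]]' | egrep 'pos|force'; done
```

```text
position: [0.5429, -0.0923, 0.099]
ft_force: [-0.7, 0.1, -2.0]
position: [0.5435, -0.0924, 0.0989]
ft_force: [0.0, -0.4, -2.2]
position: [0.5439, -0.0925, 0.0989]
ft_force: [-1.2, 0.6, -1.2]
```

```bash

for i in 1 2 3; do python3 -m inch '[[[0.2,0.05,-0.12,0,0.4],[0.1,0.05,-0.1,0,0.4]]]' | egrep 'pos|force'; done; python3 go.py 0.5414 -0.0904 0.0990 70
```

```text
position: [0.5442, -0.0925, 0.0985]
ft_force: [-2.2, -1.4, 7.2]
position: [0.5443, -0.0924, 0.0985]
ft_force: [-0.8, -2.0, 3.7]
position: [0.5444, -0.0923, 0.0984]
ft_force: [-0.7, -1.9, 4.3]
tool cm [-0.07  0.08 -0.35] turn 0.002 pos [ 0.5444 -0.0923  0.0984] yaw 70.1 down [ 0.041 -0.009 -0.999] f [-0.7 -1.9  4.3] g 0.056 t 6.05 q6 -1.61
```

```bash

python3 -m inch '[[[-0.5,0.05,-0.5,0,0.4],[0.1,0,-0.2,0,0.4]]]' | egrep 'pos|force'; python3 go.py 0.5414 -0.0904 0.0990 70
python3 -m inch '[[[0.4,0.05,-0.1,0,0.4],[0.2,0,-0.05,0,0.4]]]' | egrep 'pos|force'; python3 go.py 0.5414 -0.0904 0.0990 70
```

```text
position: [0.538, -0.0895, 0.1024]
ft_force: [-0.3, -0.1, -0.8]
tool cm [0.35 0.03 0.33] turn 0.001 pos [ 0.538  -0.0895  0.1024] yaw 70.08 down [ 0.043 -0.009 -0.999] f [-0.3 -0.1 -0.8] g 0.0564 t 6.2167 q6 -1.6
position: [0.5374, -0.0887, 0.0979]
ft_force: [-6.0, 0.7, 29.3]
tool cm [-0.09 -0.02  0.44] turn 0.001 pos [ 0.5374 -0.0887  0.0979] yaw 70.07 down [ 0.045 -0.01  -0.999] f [-6.   0.7 29.3] g 0.0557 t 6.3833 q6 -1.6
```

```bash

python3 -m inch '[[[-0.4,0,0.3,0,0.4],[0.0,0,0,0,0.4]]]' | egrep 'pos|force'; python3 go.py 0.5414 -0.0904 0.0990 70
python3 -m inch '[[[0.3,0,0,0,0.4]]]' | egrep 'pos|force'; python3 go.py 0.5414 -0.0904 0.0990 70
```

```text
position: [0.54, -0.0894, 0.1021]
ft_force: [0.8, -0.5, -1.2]
tool cm [ 0.32 -0.04  0.15] turn 0.001 pos [ 0.54   -0.0894  0.1021] yaw 70.07 down [ 0.046 -0.01  -0.999] f [ 0.8 -0.5 -1.2] g 0.0558 t 6.55 q6 -1.6
position: [0.5399, -0.0892, 0.0988]
ft_force: [-0.4, 0.2, -1.2]
tool cm [-0.01 -0.06  0.18] turn 0.001 pos [ 0.5399 -0.0892  0.0988] yaw 70.08 down [ 0.046 -0.01  -0.999] f [-0.4  0.2 -1.2] g 0.0557 t 6.6333 q6 -1.6
```

Lower about 1 mm, then release.

```bash

python3 -m inch '[[[0.1,0,0.1,0,0.4],[0.05,0,0,0,0.5],[0.1,0,0,0,0.8],[0.1,0,0,0,1],[0.05,0,0,0,1],[0.05,0,0,0,1],[0.05,0,0,0,1]]]' | egrep 'pos|force|grip'; python3 go.py 0.5414 -0.0904 0.0990 70
python3 -m inch '[[[-1,0,0,0,1],[-3,0,0,0,1],[-3,0,0,0,1],[-3,0,0,0,1],[-1,0,0,0,1]]]' | egrep 'pos|force|grip'; python3 go.py 0.607 0.281 0.18 94
```

```text
position: [0.539, -0.0885, 0.0918]
ft_force: [-0.1, 0.7, -0.3]
grip_width: 0.0812
tool cm [-0.71 -0.1   0.32] turn 0.002 pos [ 0.539  -0.0885  0.0918] yaw 70.12 down [ 0.04  -0.008 -0.999] f [-0.1  0.7 -0.3] g 0.0812 t 7.2167 q6 -1.6
position: [0.5313, -0.0864, 0.2022]
ft_force: [0.6, -0.5, -0.8]
grip_width: 0.0867
tool cm [ 2.31 37.11 -5.46] turn -0.417 pos [ 0.5313 -0.0864  0.2022] yaw 70.1 down [ 0.027 -0.003 -1.   ] f [ 0.6 -0.5 -0.8] g 0.0867 t 7.6333 q6 -1.6
```

```bash

python3 -m inch '[[[0,3,0,-0.1,1],[0,3.8,0,-0.11,1],[0,3.8,0,-0.11,1],[0,3.8,0,-0.1,1],[0,3.8,0,0,1],[0,3.8,0,0,1],[0,3.8,0,0,1],[0,3.8,0,0,1]]]' | egrep 'pos|force|grip'; python3 go.py 0.607 0.281 0.12 94
```

```text
position: [0.551, 0.2076, 0.2119]
ft_force: [0.1, -1.1, -0.9]
grip_width: 0.087
tool cm [9.37 7.01 5.72] turn 0.008 pos [0.551  0.2076 0.2119] yaw 94.47 down [ 0.048 -0.01  -0.999] f [ 0.1 -1.1 -0.9] g 0.087 t 8.3 q6 -1.46
```

```bash
python3 - <<'E'
from h import *
a=snap("top","pics/t3.png");b=snap("side","pics/s3.png")
cv2.imwrite("pics/c5.png",np.hstack([crop(a,240,140,95,100,4),crop(b,220,170,95,100,4)]))
E
```

```text
(no output)
```

View pics/c5.png

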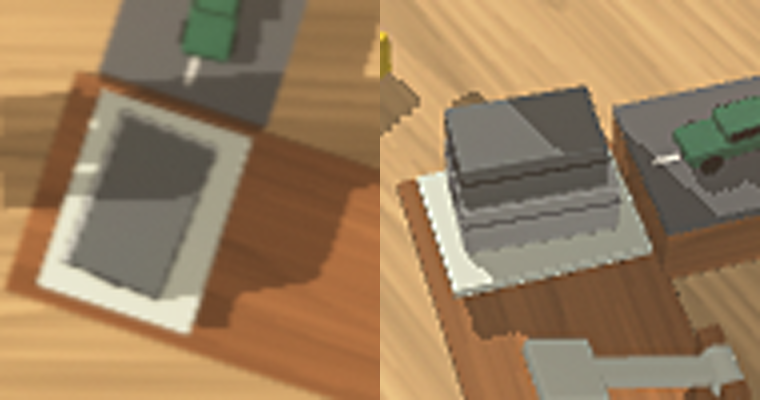

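Crop 5 shows the wide case squarely on the tin: its top face in the top view is about (263–294, 167–215).

```bash
python3 - <<'E'
from h import *
f=lambda p,ox,oy,k,x0=0:[(ox+(x-x0)/k,oy+y/k) for x,y in p]
t=f([(123,110),(217,150),(160,300),(68,262)],240,140,4);s=f([(445,110),(588,87),(608,157),(455,183)],220,170,4,380)
for n,p in(("top",t),("side",s)):
    P=plane(n,p,.110);print(P.mean(0).round(4));e=[P[(i+1)%4]-P[i] for i in range(4)]
    print("  sides",[round(float(np.linalg.norm(v)),4) for v in e],"ang",[round(float(np.degrees(np.arctan2(v[1],v[0])))%180,1) for v in e])
print(tri([np.mean(t,0)],[np.mean(s,0)]).round(4))
E
python3 -m inch '[[[1,3.5,2.8,-0.01,1],[2,3,2.8,0,1],[2,0.4,0,0,1],[2,0,0,0,1],[0,0,0,0,1]]]' | egrep 'pos|force|grip'; python3 go.py 0.607 0.281 0.018 94
```

```text
[ 0.536  -0.0877  0.11  ]
  sides [0.0595, 0.0934, 0.0576, 0.0942] ang [68.0, 160.1, 68.7, 161.3]
[ 0.5324 -0.0928  0.11  ]
  sides [0.0916, 0.0605, 0.0947, 0.0611] ang [159.2, 66.9, 159.4, 64.0]
[[ 0.5359 -0.0877  0.1028  0.0008]]
position: [0.5999, 0.281, 0.1462]
ft_force: [-0.7, 0.2, -0.6]
grip_width: 0.0868
tool cm [12.84  0.11  0.06] turn 0.03 pos [0.5999 0.281  0.1462] yaw 95.74 down [ 0.052 -0.009 -0.999] f [-0.7  0.2 -0.6] g 0.0868 t 8.8167 q6 -1.38
```

```bash

python3 -m inch '[[[3.5,0.1,0,0.03,1],[3.5,0,0,0,1],[2.5,0,0,0,1],[1.5,0,0,0,1],[0.5,0,0,0,1]]]' | egrep 'pos|force|grip'; python3 go.py 0.607 0.281 0.018 94
```

```text
position: [0.6109, 0.278, 0.035]
ft_force: [-0.2, -0.3, -0.3]
grip_width: 0.0869
tool cm [ 1.67  0.35 -0.47] turn -0.004 pos [0.6109 0.278  0.035 ] yaw 93.79 down [ 0.06  -0.008 -0.998] f [-0.2 -0.3 -0.3] g 0.0869 t 9.2333 q6 -1.34
```

```bash

python3 -m inch '[[[0.8,0.3,-0.45,0,1],[0.8,0.05,-0.1,0,1],[0.1,0,0,0,0.4],[0.1,0,0,0,0.4],[0.1,0,0,0,0.4],[0.1,0,0,0,0.4],[0.1,0,0,0,0.4],[0.1,0,0,0,0.4]]]' 20| egrep 'pos|force|grip'; python3 go.py 0.607 0.281 0.018 94
```

```text
position: [0.6098, 0.2801, 0.0179]
ft_force: [-0.3, 0.3, 0.5]
grip_width: 0.0551
tool cm [-0.03  0.11 -0.27] turn -0.006 pos [0.6098 0.2801 0.0179] yaw 93.68 down [ 0.068 -0.006 -0.998] f [-0.3  0.3  0.5] g 0.0551 t 9.9 q6 -1.33
```

```bash

python3 -m inch '[[[0.1,0,-0.1,0,0.3],[0.1,0,-0.1,0,0.3],[0.1,0,-0.1,0,0.3],[0.1,0,-0.1,0,0.3]]]' | egrep 'pos|force|grip'; python3 go.py 0.607 0.281 0.018 94
python3 -m inch '[[[-1,0,0,0,0.3],[-3,0,0,0,0.3],[-4,0,0,0,0.3],[-4,0,0,0,0.3],[-4,0,0,0,0.3],[-2,0,0,0,0.3]]]' | egrep 'pos|force|grip'; python3 go.py 0.537 -0.0885 0.2 70
```

```text
position: [0.6095, 0.2805, 0.0173]
ft_force: [0.8, -1.9, 5.0]
grip_width: 0.0461
tool cm [-0.09  0.07 -0.24] turn -0.005 pos [0.6095 0.2805 0.0173] yaw 93.73 down [ 0.077 -0.005 -0.997] f [ 0.8 -1.9  5. ] g 0.0461 t 10.2333 q6 -1.33
position: [0.5885, 0.2794, 0.1952]
ft_force: [1.0, 1.0, -0.8]
grip_width: 0.046
tool cm [ -0.34 -36.38  -7.51] turn 0.414 pos [0.5885 0.2794 0.1952] yaw 93.71 down [ 0.052 -0.011 -0.999] f [ 1.   1.  -0.8] g 0.046 t 10.7333 q6 -1.34
```

```bash

python3 -m inch '[[[0,-3,-0.8,0.1,0.3],[0,-3.8,0,0.11,0.3],[0,-3.8,0,0.11,0.3],[0,-3.8,1,0.1,0.3],[0,-3.8,1,0,0.3],[0,-3.8,1,0,0.3],[0,-3.8,1,0,0.3],[0,-3.8,1,0,0.3]]]' | egrep 'pos|force|grip'; python3 go.py 0.5393 -0.0893 0.15 70
```

```text
position: [0.5572, -0.0213, 0.207]
ft_force: [-0.3, -0.2, -0.3]
grip_width: 0.0459
tool cm [ 5.57 -7.12  0.35] turn -0.01 pos [ 0.5572 -0.0213  0.207 ] yaw 69.43 down [ 0.07  -0.002 -0.998] f [-0.3 -0.2 -0.3] g 0.0459 t 11.4 q6 -1.47
```

```bash

python3 -m inch '[[[1,-3.5,0.2,-0.01,0.3],[1,-2.5,0.1,0,0.3],[2,-0.5,-0.1,0,0.3],[0.5,0,0,0,0.3],[0.1,0,0,0,0.3]]]' | egrep 'pos|force|grip'; python3 go.py 0.5393 -0.0893 0.1285 70
```

```text
position: [0.5373, -0.0948, 0.1612]
ft_force: [-0.1, 0.1, -0.6]
grip_width: 0.0457
tool cm [ 3.27  0.51 -0.24] turn -0.01 pos [ 0.5373 -0.0948  0.1612] yaw 69.41 down [ 0.073 -0.006 -0.997] f [-0.1  0.1 -0.6] g 0.0457 t 11.8167 q6 -1.62
```

```bash

python3 -m inch '[[[1.2,0.5,-0.2,-0.01,0.3],[0.5,0,0,0,0.3],[0.1,0,0,0,0.3]]]' | egrep 'pos|force|grip'; python3 go.py 0.5393 -0.0893 0.1285 70; python3 - <<'E'
from h import *
a=snap("top","pics/t4.png");b=snap("side","pics/s4.png")
cv2.imwrite("pics/c6.png",np.hstack([crop(a,225,140,80,100,5),crop(b,220,150,80,100,5)]))
E
```

```text
position: [0.539, -0.0875, 0.144]
ft_force: [0.8, 0.3, -1.0]
grip_width: 0.0458
tool cm [ 1.55 -0.19 -0.02] turn 0.002 pos [ 0.539  -0.0875  0.144 ] yaw 70.1 down [ 0.074 -0.005 -0.997] f [ 0.8  0.3 -1. ] g 0.0458 t 12.0667 q6 -1.62
```

View pics/c6.png

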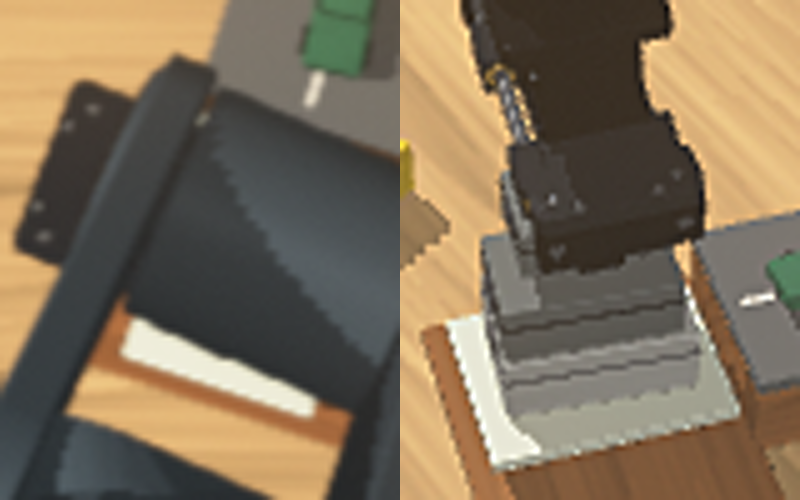

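```bash
python3 - <<'E'
from h import *
o=robot.get_obs(); M=R.from_quat(o["tool_rot"]).as_matrix(); c=(0.5360,-0.0882)
for z in(.127,.14,.157):
  for yy in (-.023,):
    w=np.array([*(np.array(c)),z])
    for zz in(-.038,):
        p=o["position"]+M@np.array([o["position"][2]-z,yy,zz]); print(z,proj("side",[p]).round(1),"crop",((proj("side",[p])[0]-[140+0,150])*5).round(0)-[0,0])
g=cv2.imread("pics/s4.png",0)[198:216,240:262];print(g)
E
```

```text
0.127 [[244.5 206.3]] crop [522. 281.]
0.14 [[244.  202.8]] crop [520. 264.]
0.157 [[243.4 198. ]] crop [517. 240.]
[[127 132 106  92  86  90  80  45  46  47  47  46  48  46  48  48  47  47
   47  46  48  45]
 [128 130 113  65  85  91  97  47  47  45  63  61  79  48  46  48  47  47
   47  46  47  47]
 [127 129 123  94  55  62  66  45  46  52  79  81  70  48  45  47  46  46
   46  47  47  47]
 [127 129 133  94  89  92  97  56  46  45  56  73  46  44  46  47  47  47
   46  46  46  45]
 [127 127 131 112  86  89  94  67  46  44  44  52  44  45  45  45  46  45
   45  46  44  44]
 [127 128 130 123  87  87  91  70  45  44  45  46  44  45  60  55  44  45
   43  43  47  54]
 [127 127 128 132  86  86  89  91  61  47  66  81  79  97  98  81  47  64
   65  78  96  95]
 [128 127 129 129 106 109 106  79  92  96  96  94  91  91  92  93  94  94
   94  92  91  90]
 [128 127 127 128 129 130 135  90  91  91  91  90  89  90  90  90  90  91
   90  90  89  89]
 [128 127 127 127 127 128 132  87  88  89  90  89  89  89  90  89  90  90
   89  89  89  89]
 [132 128 127 128 127 128 131  91  87  89  90  90  89  90  89  89  89  90
   89  89  89  89]
 [131 128 127 127 127 127 129 135  91  88  89  90  90  90  90  89  89  88
   88  90  91 100]
 [131 129 128 127 128 129 130 133  90  89  92  89  90  90  93  98 101 102
   96  90  89  86]
 [131 130 129 129 129 135 135 134  92  96 102 102  98  90  88  87  89  89
   89  89  90  88]
 [134 133 128 116 104  98  94  87  88  88  88  88  89  90  90  91  89  88
   89  89  74  60]
 [ 90  94  87  85  86  88  89  89  91  91  91  90  91  90  90  75  61  60
   61  60  60  74]
 [ 88  90  90  91  90  91  91  91  91  75  62  62  61  61  61  74  92  92
   91  91  91  90]
 [ 63  89  92  76  63  63  62  62  62  62  75  92  92  92  91  90  89  89
   88  89  89  88]]
```

The small case's left edge appears at (244,205), against a prediction of (244.5,206), so the held offset is right. Lowering it now.

```bash

python3 -m inch '[[[0.8,-0.15,-0.1,0,0.3],[0.3,0,0,0,0.3],[0.15,0,-0.05,0,0.3]]]' | egrep 'force|grip'; python3 go.py 0.5393 -0.0893 0.1275 70
```

```text
ft_force: [0.7, 1.0, -1.6]
grip_width: 0.0461
tool cm [ 0.55 -0.16 -0.05] turn 0.004 pos [ 0.5398 -0.0879  0.133 ] yaw 70.24 down [ 0.078 -0.007 -0.997] f [ 0.7  1.  -1.6] g 0.0461 t 12.4167 q6 -1.63
```

```bash

python3 -m inch '[[[0.4,-0.1,-0.1,0,0.3],[0.2,0,-0.05,0,0.3]]]' | egrep 'force|grip'; python3 go.py 0.5393 -0.0893 0.1275 70
python3 -m inch '[[[0.15,0,-0.05,0,0.3],[0.1,0,-0.05,0,0.3]]]' | egrep 'force|grip'; python3 go.py 0.5393 -0.0893 0.1275 70
```

```text
ft_force: [-3.0, 2.0, 13.4]
grip_width: 0.0456
tool cm [-0.01 -0.06  0.03] turn 0.005 pos [ 0.5392 -0.0886  0.1274] yaw 70.29 down [ 0.08  -0.008 -0.997] f [-3.   2.  13.4] g 0.0456 t 12.5833 q6 -1.63
ft_force: [-0.4, 0.8, 5.5]
grip_width: 0.0456
tool cm [-0.02 -0.07  0.02] turn 0.006 pos [ 0.5394 -0.0886  0.1273] yaw 70.36 down [ 0.083 -0.009 -0.997] f [-0.4  0.8  5.5] g 0.0456 t 12.75 q6 -1.63
```

```bash

python3 -m inch '[[[0,0,0,0,0.6],[0,0,0,0,0.9],[0,0,0,0,1],[0,0,0,0,1],[0,0,0,0,1],[0,0,0,0,1]]]' | egrep 'force|grip'; python3 go.py 0.5393 -0.0893 0.1275 70
python3 -m inch '[[[-1,0,0,0,1],[-3,0,0,0,1],[-3,0,0,0,1],[-3,0,0,0,1],[-1,0,0,0,1],[0,0,0,0,1]]]' | egrep 'force|grip'; python3 go.py 0.4535 -0.2545 0.17 70
```

```text
ft_force: [-0.1, -0.0, 0.2]
grip_width: 0.0778
tool cm [ 0.01 -0.04 -0.04] turn 0.006 pos [ 0.5398 -0.0891  0.1276] yaw 70.32 down [ 0.084 -0.009 -0.996] f [-0.1 -0.   0.2] g 0.0778 t 13.25 q6 -1.63
ft_force: [0.3, 0.2, -0.3]
grip_width: 0.087
tool cm [  6.74 -18.37  -1.99] turn 0.005 pos [ 0.5288 -0.0878  0.2423] yaw 70.29 down [ 0.079 -0.007 -0.997] f [ 0.3  0.2 -0.3] g 0.087 t 13.75 q6 -1.63
```

```bash

python3 -m inch '[[[0,-3,-0.8,0,1],[0,-3.8,-0.8,0,0.5],[0,-3.8,-0.5,0,0],[0,-3.8,0,0,0],[1,-3,0,0,0],[1.5,-1,0,0,0],[1,0,0,0,0],[0,0,0,0,0]]]' | egrep 'force|grip'; python3 go.py 0.449 -0.2535 0.14 70
python3 - <<'E'
from h import *
a=snap("top","pics/t5.png");b=snap("side","pics/s5.png")
cv2.imwrite("pics/c7.png",np.hstack([crop(a,235,140,100,110,4),crop(b,220,160,100,110,4)]))
E
```

```text
ft_force: [-0.7, 0.4, -0.4]
grip_width: 0.0488
tool cm [ 6.17  0.6  -0.65] turn 0.01 pos [ 0.4479 -0.2607  0.2019] yaw 70.55 down [ 0.085 -0.01  -0.996] f [-0.7  0.4 -0.4] g 0.0488 t 14.4167 q6 -2.05
```

View pics/c7.png

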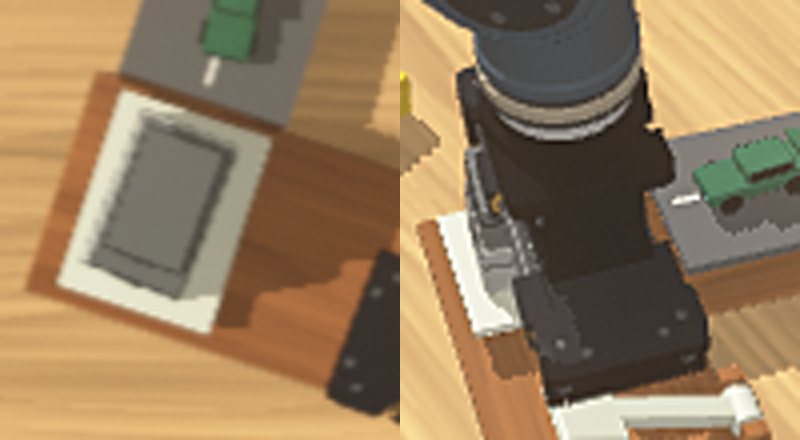

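```bash
python3 - <<'E'
from h import *
im=cv2.imread("pics/t5.png")
cv2.imwrite("pics/c8.png",crop(im,250,160,50,60,10))
E
```

View pics/c8.png

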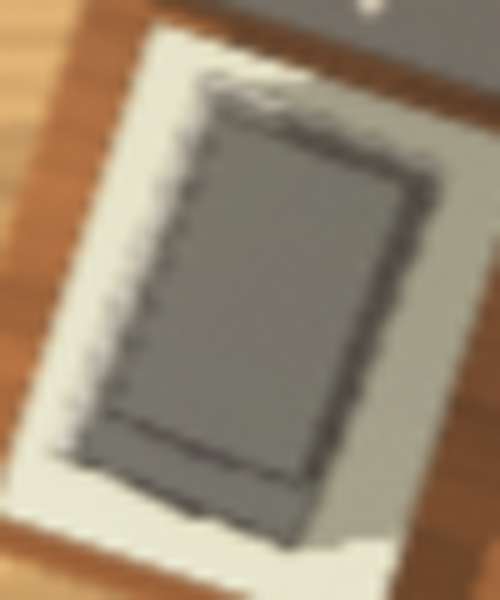

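```bash
python3 - <<'E'
from h import *
f=lambda p:[(250+x/10,160+y/10) for x,y in p]
for n,p,z in(("small",[(215,118),(405,185),(302,485),(108,410)],.14),("wide",[(208,85),(435,170),(295,548),(70,455)],.11)):
    P=plane("top",f(p),z);print(n,P.mean(0).round(4));e=[P[(i+1)%4]-P[i] for i in range(4)]
    print("  sides",[round(float(np.linalg.norm(v)),4) for v in e],"ang",[round(float(np.degrees(np.arctan2(v[1],v[0])))%180,1) for v in e])
E
```

```text
small [ 0.5371 -0.0871  0.14  ]
  sides [0.0455, 0.0716, 0.0466, 0.0702] ang [71.6, 162.0, 70.0, 161.0]
wide [ 0.5358 -0.087   0.11  ]
  sides [0.0565, 0.0938, 0.0563, 0.092] ang [70.5, 160.6, 68.7, 160.7]
```

Small case is about 1 mm off the wide case's centre and square (both at about 161°). Now the lever.

```bash

python3 -m inch '[[[1.5,0.6,-0.3,0,0],[2,0,-0.1,0,0],[1.5,0,-0.1,0,0],[0.2,0,-0.05,0,0],[0.1,0,-0.05,0,0]]]' | egrep 'force|grip'; python3 go.py 0.449 -0.2535 0.128 70
```

```text
ft_force: [-0.3, 1.0, 0.1]
grip_width: 0.0071
tool cm [ 2.4  -0.35 -0.57] turn 0.017 pos [ 0.4533 -0.2516  0.1525] yaw 70.95 down [ 0.093 -0.016 -0.996] f [-0.3  1.   0.1] g 0.0071 t 14.9333 q6 -2.05
```

```bash

python3 -m inch '[[[1.5,-0.2,-0.5,0.01,0],[0.8,0,-0.15,0,0],[0.2,0,-0.05,0,0]]]' | egrep 'force|grip'; python3 go.py 0.447 -0.2535 0.091 70
```

```text
ft_force: [-2.0, 0.3, 7.8]
grip_width: 0.0004
tool cm [ 3.83 -0.31 -0.71] turn 0.01 pos [ 0.4509 -0.2521  0.1298] yaw 70.56 down [ 0.099 -0.021 -0.995] f [-2.   0.3  7.8] g 0.0004 t 15.1833 q6 -2.05
```

```bash

python3 -m inch '[[[0.6,0,-0.2,0,0],[0.6,0,-0.2,0,0],[0.6,0,-0.2,0,0]]]' | egrep 'force|grip'; python3 go.py 0.447 -0.2535 0.091 70
```

```text
ft_force: [-4.4, 0.7, 9.1]
grip_width: 0.0002
tool cm [ 2.47 -0.28 -0.28] turn 0.014 pos [ 0.4481 -0.2512  0.1159] yaw 70.78 down [ 0.101 -0.025 -0.995] f [-4.4  0.7  9.1] g 0.0002 t 15.4333 q6 -2.06
```

```bash

python3 -m inch '[[[0.6,-0.05,-0.1,0,0],[0.6,-0.05,-0.1,0,0],[0.6,-0.05,-0.1,0,0]]]' | egrep 'force|grip'; python3 go.py 0.447 -0.2535 0.091 70
```

```text
ft_force: [-3.4, 1.8, 9.7]
grip_width: 0.0005
tool cm [ 1.1  -0.24  0.15] turn 0.017 pos [ 0.4453 -0.2504  0.1018] yaw 70.97 down [ 0.099 -0.024 -0.995] f [-3.4  1.8  9.7] g 0.0005 t 15.6833 q6 -2.08
```

```bash

python3 -m inch '[[[0.5,-0.05,0,0,0],[0.5,-0.05,0,0,0],[0.2,0,0,0,0]]]' | egrep 'force|grip'; python3 go.py 0.447 -0.2535 0.092 70
python3 -m inch '[[[0.1,0,0,0,0],[0.1,0,0,0,0]]]' | egrep 'force|grip'; python3 go.py 0.447 -0.2535 0.092 70
```

```text
ft_force: [-3.5, -1.8, 9.9]
grip_width: 0.0006
tool cm [ 0.2  -0.25  0.32] turn 0.02 pos [ 0.4446 -0.2501  0.0936] yaw 71.17 down [ 0.097 -0.022 -0.995] f [-3.5 -1.8  9.9] g 0.0006 t 15.9333 q6 -2.08
ft_force: [-3.2, 0.7, 9.0]
grip_width: 0.0004
tool cm [ 0.29 -0.25  0.31] turn 0.023 pos [ 0.4446 -0.2501  0.0946] yaw 71.29 down [ 0.097 -0.023 -0.995] f [-3.2  0.7  9. ] g 0.0004 t 16.1 q6 -2.08
```

```bash

python3 -m inch '[[[0.4,-0.05,0,0,0],[0.25,0,0,0,0],[0.2,0,0,0,0]]]' | egrep 'force|grip'; python3 go.py 0.447 -0.2535 0.092 70
python3 - <<'E'
from h import *
a=snap("top","pics/t6.png");b=snap("side","pics/s6.png")
cv2.imwrite("pics/c9.png",np.hstack([crop(a,240,145,80,110,5),crop(b,220,180,80,110,5)]))
E
```

```text
ft_force: [-4.3, 0.6, 10.0]
grip_width: 0.0008
tool cm [-0.05 -0.25  0.36] turn 0.026 pos [ 0.4445 -0.25    0.0911] yaw 71.5 down [ 0.097 -0.023 -0.995] f [-4.3  0.6 10. ] g 0.0008 t 16.35 q6 -2.09
```

View pics/c9.png

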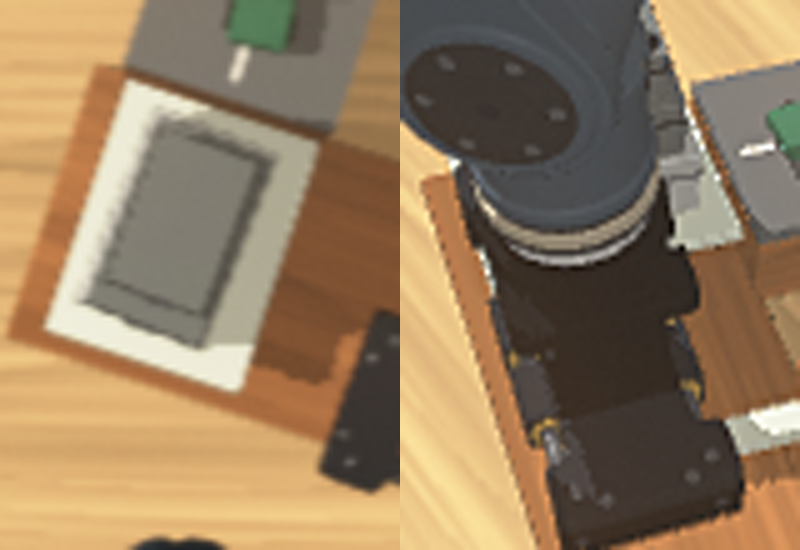

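```bash
python3 - <<'E'
from h import *
P=plane("side",[(287.5,232.0)],.034)[0]
for d in(0,.010,.017,.021,.025): print(d,proj("side",P+[0,0,d]).round(1))
# pixel columns: white->not white at deck front corner, before and now
for f in("s3","s6"):
    g=cv2.imread(f"pics/{f}.png",0); print(f); print(g[222:238,280:291])
E
```

```text
0 [[287.5 232. ]]
0.01 [[287.7 229.5]]
0.017 [[287.8 227.7]]
0.021 [[287.9 226.7]]
0.025 [[288.  225.6]]
s3
[[153 152 152 163  81  73  76  77  77  68  79]
 [152 151 152 156 121  72  75  76  77  79  73]
 [152 151 150 153 174  76  72  75  77  74  73]
 [152 151 150 151 157 115  72  76  78  80  67]
 [152 150 150 150 153 169  78  74  77  79  72]
 [150 149 149 150 151 159  99  71  75  76  75]
 [150 150 149 150 151 155 119  69  74  77  77]
 [150 150 150 149 150 152 163  70  72  75  77]
 [150 150 150 149 149 151 155 122  72  77  77]
 [149 150 150 151 150 151 148 182  76  73  73]
 [151 145 146 166 162 159 148 166  78  70  72]
 [166 147 144 148 149 150 132 115  83  72  70]
 [147 150 150 112  90  72  75  81  84  77  71]
 [ 55  74  79  80  80  80  80  85  87  77  69]
 [ 79  82  86  85  85  82  81  84  87  87  77]
 [ 83  82  86  88  86  83  83  82  85  86  76]]
s6
[[174 173 173 174 173 177 195  85  79  72 130]
 [173 173 173 173 173 175 183 125  79 116  79]
 [173 173 174 173 173 173 177 212  88  77  80]
 [173 173 172 173 173 174 177 185 112  86  75]
 [172 174 174 174 168 186 192 199 129  85  81]
 [168 186 186 187 168 172 174 179 147  87  83]
 [169 172 174 173 176 129 126  98  80  86  88]
 [152 128 130  62  83  86  92  82  84  86  88]
 [ 91  92  90  92  93  92  96  92  87  89  89]
 [100  98  97  93  94  94  96 100  88  88  84]
 [ 99 101  98  96  94  95  99  98  92  84  82]
 [100 100 100  97  95  94  98 100 100  84  82]
 [ 98 101  99  98  94  94  95 100 100  91  80]
 [ 97  98 101 100  96  95  94  98 100  89  80]
 [ 99  96 101  99  98  95  93  95 100 101  89]
 [100  96  98 101  99  95  96  95  99  99  87]]
```

```bash
python3 go.py 0.447 -0.2535 0.092 70
python3 -m inch '[[[0.15,0,0,0,0],[0.17,0,0,0,0],[0.17,0,0,0,0]]]' | egrep 'force|grip'; python3 go.py 0.447 -0.2535 0.092 70; python3 - <<'E'
from h import *
for i in range(6): b=camera("side"); o=robot.get_obs(); print(o["time"],o["position"].round(4),o["ft_force"].round(1))
g=cv2.cvtColor(b,cv2.COLOR_RGB2GRAY); print(g[222:232,280:291])
E
```

```text
tool cm [-0.05 -0.25  0.36] turn 0.026 pos [ 0.4445 -0.25    0.0912] yaw 71.49 down [ 0.097 -0.023 -0.995] f [-4.   0.7  8.4] g 0.0004 t 16.45 q6 -2.09
ft_force: [-4.6, 0.1, 10.4]
grip_width: 0.0006
tool cm [-0.03 -0.25  0.35] turn 0.029 pos [ 0.4445 -0.25    0.0914] yaw 71.69 down [ 0.097 -0.025 -0.995] f [-4.6  0.1 10.4] g 0.0006 t 16.7 q6 -2.09
16.75 [ 0.4445 -0.2499  0.0914] [-3.8  1.5 10.4]
16.8 [ 0.4445 -0.2499  0.0914] [-4.5  0.5  8.7]
16.85 [ 0.4445 -0.2499  0.0914] [-4.3  1.1  8.9]
16.9 [ 0.4445 -0.25    0.0914] [-3.9 -0.1 10. ]
16.95 [ 0.4445 -0.25    0.0914] [-4.  -0.1  9.4]
17.0 [ 0.4445 -0.2499  0.0914] [-5.3  0.1  8.6]
[[175 173 174 173 174 179 197  86  80  74 130]
 [173 174 174 174 174 176 184 116  81 116  80]
 [174 174 174 174 175 175 180 137  80  79  81]
 [174 173 174 173 173 174 179 191  83  86  75]
 [173 175 174 176 169 171 194 199 131  87  81]
 [166 186 186 194 170 176 174 180 126  86  84]
 [175 170 174 172 175 175 128  99  80  86  89]
 [219 132 129  62  82  85  91  83  86  87  89]
 [ 88  89  90  93  94  91  96  92  89  90  89]
 [ 99  99  98  96  95  94  95 100  89  86  84]]
```

```bash
python3 -c "
from rig import robot
print(robot.hand_in())"
```

```text
the job is handed in; nothing more can be done
None
```

I stacked the larger case on the tin and the smaller case on top of it. Then I pressed the lever with the closed fingers and handed in at about 17 s, still pressing. The hand-in gives no verdict, so I can't say whether it passed.

- **Larger case on tin:** about 4 mm off-centre along the long side (limit 10 mm) and square within about 1°.
- **Smaller case on larger:** about 1 mm off-centre and square within about 1°. Both of these were measured before the press. A top view during the press showed the stack still standing and looking the same, but I did not re-measure it.
- **Deck height:** about 22 mm above rest, read from the side view, against 21 mm for level. The fingertip height, about 80 mm for a level lever, agreed.
- **Push on the lever:** about 9 to 10 N upward on the tool, and the position held to about 0.1 mm over 0.3 s.
- **Left alone:** I never moved the arm near the two cars or the pump. I did not measure their positions again at the end.

**Disagreements:**
- The two cameras differed by 3 to 8 mm in y at a known height. Measured heights came out 3 to 10 mm below the text's, so I used the text's heights and mostly the top camera.
- While placing the larger case, one lowering step pressed with about 29 N. I backed off and set it down again.
- The tool tilt crept up to about 0.1 rad by the end, which the moves could not correct.

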